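# Load fresh cigars into the blower-ventilated conditioning case

### The job

Put all the loose cigars lying on the worktop to the right of the conditioning case into it to condition: switch the case's blower off with its toggle, then press the cover's release tab and slide the cover open, and lay each cigar flat in a notch of its own on the rack across both battens. Then slide the cover fully home so that its tab springs up behind the keeper, and switch the blower back on. The cover must not be open while the blower is on, and the other things on the bench are to be left where they are.

Things in the scene. Friction and masses are not known exactly. Their poses are not given: they have to be found in the camera images.
- case: wooden case fixed to the bench, 200 (x) by 471 (y), 58 high over its rails; x points away from the robot, y left along the slide, z up. Origin: at bench level under the centre of its rack bay, 184 (x) by 214 (y) inside, walls 8 thick and 50 high. Left of the bay (y over 107) a closed blower housing, on which the open cover parks; at its right end a grey control box 110 x 74 x 36 high.
- rack (a point): centre of the bay, 18 mm above the bench, level with the tops of two battens along y at x = -50 and +50, 14 wide; axes as the case's. Teeth 18 wide, 10 high on the battens leave four notches 26 wide at y = -66, -22, +22, +66 (centres). A cigar lies along x in a notch across both battens (its middle 9.5 above this level); between the battens it is empty to 13 below.
- case_cover (a joint): plywood cover 186 x 214 x 5 (top 55 mm above the bench), captive in aluminium rails, slides along the case's y with about 1.5 N friction: 0 m = shut, grows to the left, 0.238 = fully open (whole bay free). Locked at 0 (2 mm play) by the tab's tooth until the tab is pressed.
- case_tab (a joint): sprung steel tab of the cover, hinged 47 mm left of its pad's centre: 0 rad = up, grows as the pad is pressed, at most 0.14 (pad 6.5 mm down, 7 N). The tooth clears the keeper from about 0.07 (pad 3.3 mm down, 4 N). On shutting, the tooth's ramp also passes the keeper by itself with about 5 N of push, then springs up.
- tab_pad (a point): centre of the top of the tab's black thumb pad, 42 (x) by 44 (y), moving with cover and tab; axes as the case's. Tab up: 61 mm above the bench, 6 above the cover; in the case's frame x = 0, y = -82 (cover shut) to +156 (open). Two ribs along x, 4 wide and 4 high, stand at 20 either side in y, 36 clear between: a fingertip pressed down between them drives the cover both ways.
- keeper (a point): middle of the keeper, a steel roller pin along x between two grey posts over the right end wall (pin 46 long, 7 thick, its underside 57 mm above the bench, posts 58 wide overall and 62.5 high); the tab's tongue runs under it and its tooth catches behind it
- case_switch (a joint): black toggle of the blower on the control box, an over-centre lever with two detents: 0 rad = on, leaning 0.5 rad towards the robot (case -x); 1.0 = off, leaning 0.5 rad away (+x). It snaps over by itself once pushed past upright (0.5); a push of about 9 N on the paddle starts it. Pivot 40 mm above the bench, at case x = 0, y = -160.
- switch_tip (a point): tip of the toggle, 47 mm from its pivot: 81 mm above the bench; in the case's frame y = -160, x = -23 when on, +23 when off. Its upper 26 mm is a paddle 24 wide (y) and 11 thick.
- cigar_a_mid (a point): middle of a plain brown cigar, 19 mm thick, 148 to 150 long along its y axis, z up; lies on the bench (middle 9.5 mm above it) to the right of the case, roughly along the room's x. About 15 g. Some starts have only three of the four.
- cigar_b_mid (a point): middle of a plain brown cigar, 19 mm thick, 148 to 150 long along its y axis, z up; lies on the bench (middle 9.5 mm above it) to the right of the case, roughly along the room's x. About 15 g. Some starts have only three of the four.
- cigar_c_mid (a point): middle of a plain brown cigar, 19 mm thick, 148 to 150 long along its y axis, z up; lies on the bench (middle 9.5 mm above it) to the right of the case, roughly along the room's x. About 15 g. Some starts have only three of the four.
- cigar_d_mid (a point): middle of a plain brown cigar, 19 mm thick, 148 to 150 long along its y axis, z up; lies on the bench (middle 9.5 mm above it) to the right of the case, roughly along the room's x. About 15 g. Some starts have only three of the four.
- paste_cup: small clear cup with paste, 63 across, 36 high; a bystander; origin under its centre
- tape_roll: roll of paper tape lying flat, 93 across, 24 high; a bystander; origin under its centre
- chaveta: half-moon rolling knife, 91 x 120 x 9, lying in front of the case; a bystander; origin under its centre
- glue_brush: flat paste brush 179 long, 13 high, lying in front of the case; a bystander; origin under its centre
- cigar_box: closed cedar cigar box 167 x 222 x 60 high, fixed at the right of the bench; an obstacle; origin under its centre
- glue_bottle: white glue bottle 72 wide, 184 high, fixed behind; an obstacle; origin under its centre
- mist_bottle: small spray bottle 36 wide, 129 high, fixed behind; an obstacle; origin under its centre
- tuck_cutter: bench cutter 82 x 387 x 116 high, fixed at the far left; an obstacle; origin under its centre

How it is judged:
By the outcome, as a careful person would: the job done as asked, in the order asked, and still so for the second after the job is handed in, with the robot touching nothing.
Of cigar_a, cigar_b, cigar_c, cigar_d only 3 to 4 are there at a start; the rules pass over those that are not, and their reading is None.
At some moment in a run one of cigar_a, cigar_b, cigar_c, cigar_d may be knocked a few centimetres aside while the robot is not near it.
Once in a run the grip may slacken for a moment while it holds something.
It also fails if it takes over 210 s, if anything falls off the work surface, if the arm or the gripper's body presses on something with over 40 N, if the wrist force passes 120 N, or if a joint passes its speed limit or range.

### The arm

A 6-joint arm with a two-finger parallel gripper is mounted at the origin on a cart in front of the work surface, level with it; the furniture and walls round the work are solid. World frame = base frame: x ahead of the robot, y to its left, z up, the work surface at z = 0. Lengths are in m, angles in rad, forces in N, time in s.
With the tool pointing down it reaches from about 0.4 to 0.925 m from the base axis. Payload 3.4 kg.
Tool frame: the origin (TCP) lies midway between the tips of the shut fingers; the grasp point (between the pads) lies 19 mm behind it; z points along the fingers, y is the line along which they close (so a half turn about z gives the same grasp; the last joint's range is limited). The gripper opens to 85 mm and grips with 20 to 120 N. Pads are 22 mm wide; open, the fingers measure 114 mm over their backs; the gripper's body (76 mm by 85 mm) begins 54 mm behind the grasp point. The pads swing forward as they close: fully open they stand 13 mm farther back than shut.
Start: joints at [-0.073, 0.307, 1.506, -0, 1.328, -0.073], TCP at [0.575, -0, 0.231] pointing down, gripper open.
Joint ranges: [-3.12, 3.12], [-1.05, 2.28], [0.14, 2.33], [-1.42, 4.57], [0.1, 2.73], [-2.68, 2.68]. Speed limits (rad/s): [2.57, 2.57, 3.14, 3.14, 3.14, 3.14].

### API

Orientations are given as [roll, pitch, yaw] about the fixed x, y, z axes, in that order (R = Rz(yaw) Ry(pitch) Rx(roll)).
In Python, from plant import ctrl, camera, camera_info, job, spot_in, tip_of gives the robot as it stands.
- The arm moves only by the tool send_rows, never from a script. Its argument "commands" is a list of rows, each a list of 7 numbers: the turn, a rotation vector about the tool's x, y, z in degrees, then the shift along the tool's x, y, z in mm, then the opening, from -1 (shut) to 1 (fully open). In form: [[ax, ay, az, tx, ty, tz, fingers], ...]. A call has exactly 10 rows; each row is the pose to reach, as a shift and turn from the pose commanded when the call began, along the tool's axes at that moment; what a row does not reach only later rows make up. A row lasts 1/10 s, in which the tool goes at most 50 mm and 8.59 degrees, less where a joint would pass 70% of its speed; a pose out of reach is approached as far as the arm can. A call with a gripper value outside its range is refused whole. The fingers move at their own pace and stop on an object; "grip_force" is the grip in N (left out, the last holds). Time passes only in rows, so rows that repeat a pose let the fingers close, or fill a call up. It gives the time, the measured TCP pose, the force, the opening and the grip force at its end, in the units of the state.
- ctrl.state(): the state, without advancing time (a new reading comes with each control period).
- camera(name): name is "scene" or "side" or "wrist"; returns (picture, depth): 480x640x3 uint8, blue, green, red; 480x640 float32, m along the optical axis (not along the pixel's ray), 0 where there is no reading.
- camera_info(name): a dict with "fov_y" (degrees; the focal length in pixels is half the picture's height over the tangent of half this angle, whatever the lens; pixels are square), "cx", "cy" (the principal point, pixels), "dist" ([k1, k2, p1, p2, k3] as OpenCV has them; the pictures are not rectified), "rvec" (rotation vector, rad) and "tvec" (3), from world to camera coordinates, as OpenCV has them. Camera axes: x right, y down, z forward; pixel columns grow to the right and rows downward; lengths in m; the calibration is good to about 2 mm. A picture is of the moment at which its call begins: read the wrist's pose just before it. camera_info takes no time and is no camera call; for the wrist camera it gives the pose at the moment of the call.
- job.hand_in(): hands the job in; it is judged then, once.
Trained networks look in the newest picture that a camera, given by its name, has taken for a name from the list of things; names that differ only in an ending like _2 or _b are one class to them, and where a whole thing is asked for, a point or a joint stands for the part that bears it (a point fixed in the world has none). Each returns a list of dicts, best first, with "conf" (0 to 1); they miss things now and then, are a little off and sometimes report something else, mostly with a low value. They report only what shows in the picture. A call takes as long as a camera call.
- spot_in(camera, query): "uv" ([column, row] in pixels, amid what is visible of it).
- tip_of(camera, query): "uv" ([column, row] in pixels: a listed point, or the origin of a listed thing).
The state is a dict: "time": time; "joint_positions": joint angles; "qd": joint speeds; "effort": joint torques, N m; "tool_pos": TCP position; "eef_rot": TCP orientation; "contact_force": force on the tool from outside, world axes, zero at the start; "ft_torque": the same for the moment, N m; "finger_gap": finger opening in m; "gripper_force": force on a finger pad.
Only numpy, scipy, OpenCV 4.12 (cv2) and the standard library are available. Lean on these libraries where they do the work, as an engineer would, in place of code of your own. Each camera call takes 0.05 s, during which the arm holds its last target. There are 200 camera calls.

## Working session

There is one attempt and no reset: what is moved stays moved. The work goes in short steps, Python scripts to look and compute and a tool call to move; the robot and the scene stay as the last step left them, time stands still between calls to the robot, and variables do not carry over. Pictures are saved under pics/ and viewed, at most 14 in all, crops included, and the job is handed in when it is done.

Besides the shell and the picture viewer there is one more tool, called after "Call:" as name([rows], argument=value, ...), one row to a line, values as JSON. send_rows: Moves the arm, as the interface text tells. Its arguments: {"type":"object","properties":{"commands":{"type":"array","items":{"type":"array","items":{"type":"number"}}},"grip_force":{"type":"number"}},"required":["commands"]}

```bash
ls; mkdir -p pics
cat > h.py <<'E'
import numpy as np,cv2
from plant import ctrl,camera,camera_info,job,spot_in,tip_of
from scipy.spatial.transform import Rotation as Ro
def cal(n):
    i=camera_info(n);f=240/np.tan(np.radians(i["fov_y"])/2)
    K=np.array([[f,0,i["cx"]],[0,f,i["cy"]],[0,0,1]]);return K,np.array(i["dist"],float),np.array(i["rvec"],float),np.array(i["tvec"],float)
def onz(n,uv,z,c=None):
    K,d,r,t=c or cal(n);p=cv2.undistortPoints(np.array(uv,float).reshape(-1,1,2),K,d)[:,0]
    R=cv2.Rodrigues(r)[0];C=-R.T@t;w=np.c_[p,np.ones(len(p))]@R
    return C+w*((z-C[2])/w[:,2])[:,None]
def cloud(n,dep,c=None):
    K,d,r,t=c or cal(n);v,u=np.mgrid[:480,:640]
    p=cv2.undistortPoints(np.stack([u,v],-1).reshape(-1,1,2).astype(float),K,d)[:,0]
    R=cv2.Rodrigues(r)[0];X=np.c_[p,np.ones(len(p))]*dep.reshape(-1,1);return ((X-t)@R).reshape(480,640,3)
def proj(n,P,c=None):
    K,d,r,t=c or cal(n);return cv2.projectPoints(np.array(P,float).reshape(-1,1,3),r,t,K,d)[0][:,0]
def st():
    s=ctrl.state();print({k:np.round(s[k],4).tolist() for k in("time","tool_pos","eef_rot","contact_force","finger_gap","gripper_force","joint_positions")});return s
E
python3 - <<'E'
from h import *
s=st()
for n in("scene","side","wrist"):
    im,d=camera(n);cv2.imwrite(f"pics/{n}0.png",im);np.save(f"{n}0.npy",d)
    c=cal(n);R=cv2.Rodrigues(c[2])[0];print(n,"C",(-R.T@c[3]).round(3),"f",c[0][0,0].round(1),(d>0).mean())
    for q,z in(("case",0),("tab_pad",.061),("keeper",.06),("switch_tip",.081),("rack",.018),("cigar_a_mid",.0095)):
        for o in tip_of(n,q)[:5]: print(n,q,round(o["conf"],2),np.round(o["uv"]),onz(n,o["uv"],z,c)[0].round(3))
E
```

```text
pics
{'time': 0.0, 'tool_pos': [0.5743, 0.0, 0.2304], 'eef_rot': [-3.1395, -0.0001, 1.5708], 'contact_force': [-0.0279, 0.2109, 0.7169], 'finger_gap': 0.0854, 'gripper_force': 0.0, 'joint_positions': [-0.0735, 0.3076, 1.5077, -0.0, 1.3284, -0.0735]}
scene C [-0.238 -1.141  1.278] f 602.9 0.912119140625
scene case 0.71 [297. 251.] [0.577 0.085 0.   ]
scene case 0.38 [330. 310.] [ 0.508 -0.188  0.   ]
scene tab_pad 0.54 [311. 256.] [ 0.56  -0.015  0.061]
scene switch_tip 0.52 [322. 269.] [ 0.538 -0.1    0.081]
scene rack 0.82 [298. 250.] [0.571 0.07  0.018]
scene cigar_a_mid 0.51 [332. 309.] [ 0.512 -0.193  0.01 ]
side C [-0.105 -1.489  0.983] f 578.1 0.8254166666666667
side case 0.79 [310. 248.] [0.577 0.087 0.   ]
side tab_pad 0.43 [324. 244.] [ 0.585 -0.004  0.061]
side keeper 0.92 [322. 259.] [ 0.544 -0.084  0.06 ]
side switch_tip 0.52 [322. 258.] [ 0.532 -0.111  0.081]
side rack 0.88 [311. 251.] [0.558 0.04  0.018]
side rack 0.4 [396. 265.] [ 0.777 -0.142  0.018]
side cigar_a_mid 0.71 [324. 258.] [ 0.586 -0.001  0.009]
side cigar_a_mid 0.7 [329. 291.] [ 0.521 -0.185  0.009]
wrist C [0.576 0.066 0.374] f 400.7 0.9960221354166666
wrist case 0.83 [310. 131.] [0.566 0.064 0.   ]
wrist tab_pad 0.69 [304. 233.] [ 0.563 -0.016  0.061]
wrist tab_pad 0.21 [137. 293.] [ 0.418 -0.069  0.061]
wrist keeper 0.58 [302. 270.] [ 0.561 -0.048  0.06 ]
wrist switch_tip 0.89 [270. 332.] [ 0.535 -0.094  0.081]
wrist cigar_a_mid 0.97 [263. 384.] [ 0.515 -0.195  0.01 ]
wrist cigar_a_mid 0.42 [302. 272.] [ 0.558 -0.068  0.01 ]
```

View pics/scene0.png

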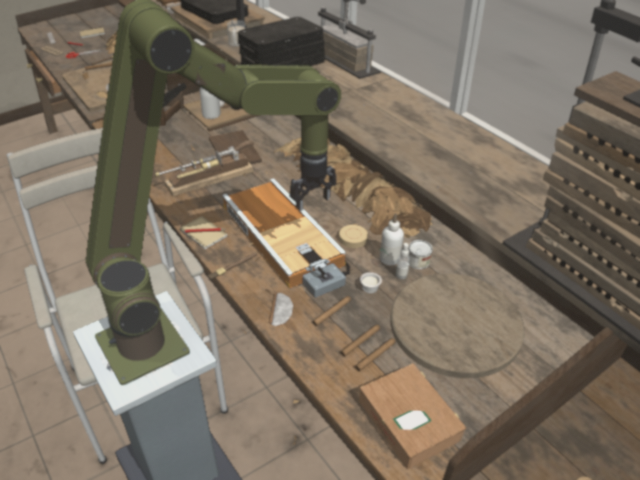

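View pics/wrist0.png

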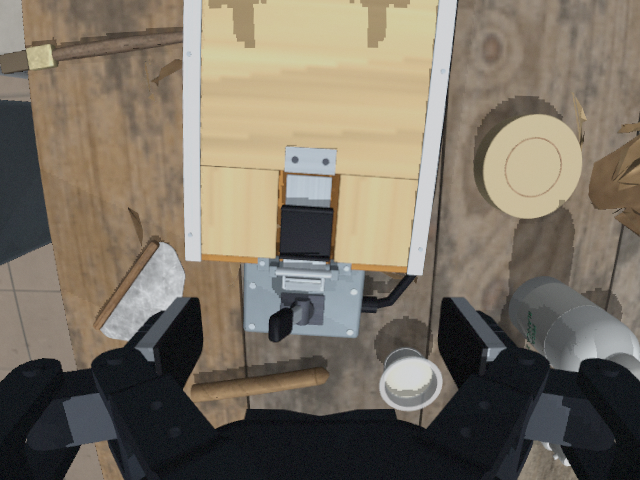

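The scene shows three cigars, at about (332,310), (360,340) and (377,354). The wrist picture shows the shut cover with the pad at (305,231), and the toggle at (280,322) leaning towards the robot (on).

Run:
```python
from h import *
c=cal("wrist")
print("rails",onz("wrist",[[182,20],[186,262],[457,10],[421,275]],.058,c).round(4).tolist())
print("pad corners",onz("wrist",[[281,206],[333,208],[332,256],[279,255]],.061,c).round(4).tolist())
print("pin",onz("wrist",[[279,267],[331,271]],.064,c).round(4).tolist())
P=cloud("wrist",np.load("wrist0.npy"),c);print("pad depth",P[225:240,295:315].reshape(-1,3).mean(0).round(4), "bench",P[380:420,200:230,2].min().round(4), "cover",P[100:130,250:350,2].mean().round(4))
for n in("scene","side"):
    c=cal(n);P=cloud(n,np.load(n+"0.npy"),c)
    m=((P[...,2]>.008)&(P[...,2]<.03)&(P[...,0]>.35)&(P[...,0]<.75)&(P[...,1]<-.14)&(P[...,1]>-.6)).astype(np.uint8)
    k,l,s,_=cv2.connectedComponentsWithStats(m)
    for i in range(1,k):
        if s[i,4]>40:
            Q=P[l==i];(a,b),(w,h),an=cv2.minAreaRect((Q[:,:2]*1000).astype(np.float32));v=np.linalg.svd(Q[:,:2]-Q[:,:2].mean(0),full_matrices=False)[2][0]
            print(n,s[i].tolist(),(round(a),round(b)),(round(w),round(h)),"dir",np.degrees(np.arctan2(v[1],v[0])).round(1)%180,"zmax",Q[:,2].max().round(3))
```

```text
rails [[0.4737, 0.1461, 0.058], [0.463, -0.0418, 0.058], [0.6765, 0.1532, 0.058], [0.6611, -0.0533, 0.058]]
pad corners [[0.5447, 0.0064, 0.061], [0.586, 0.0047, 0.061], [0.5855, -0.0353, 0.061], [0.542, -0.0345, 0.061]]
pin [[0.5421, -0.0439, 0.064], [0.5847, -0.0473, 0.064]]
pad depth [ 0.5632 -0.0149  0.0612] bench -0.0017 cover 0.0568
scene [363, 274, 17, 12, 146] (670, -175) (45, 50) dir 143.9 zmax 0.03
scene [363, 284, 16, 9, 60] (652, -195) (22, 47) dir 137.8 zmax 0.03
scene [313, 296, 38, 30, 257] (508, -200) (149, 21) dir 9.699999999999989 zmax 0.025
scene [355, 312, 118, 66, 819] (549, -469) (209, 292) dir 125.1 zmax 0.03
scene [340, 325, 40, 31, 267] (507, -334) (144, 23) dir 9.099999999999994 zmax 0.026
scene [359, 395, 26, 40, 144] (375, -540) (119, 6) dir 83.2 zmax 0.03
side [362, 269, 17, 9, 99] (670, -168) (42, 46) dir 148.0 zmax 0.03
side [362, 276, 17, 10, 77] (656, -194) (26, 50) dir 147.0 zmax 0.03
side [305, 284, 43, 20, 234] (508, -201) (145, 26) dir 10.199999999999989 zmax 0.024
side [324, 309, 45, 21, 266] (508, -335) (144, 24) dir 9.199999999999989 zmax 0.024
side [334, 311, 118, 54, 811] (552, -498) (174, 257) dir 126.9 zmax 0.03
side [329, 359, 15, 38, 114] (376, -543) (113, 4) dir 82.9 zmax 0.03
```

```bash
cat >> h.py <<'E'
O=np.array([.5692,.0671]);YAW=np.radians(-4.0)
def w2c(p):
    p=np.atleast_2d(p).astype(float);c,s=np.cos(YAW),np.sin(YAW);q=(p[:,:2]-O)@np.array([[c,-s],[s,c]]);return np.c_[q,p[:,2:]]
def c2w(p):
    p=np.atleast_2d(p).astype(float);c,s=np.cos(YAW),np.sin(YAW);q=p[:,:2]@np.array([[c,s],[-s,c]])+O;return np.c_[q,p[:,2:]]
def to(pw,yaw=None):
    """mm shift in tool axes to world TCP point; and az turn in deg to world yaw of tool (deg)"""
    s=ctrl.state();R=Ro.from_euler("xyz",s["eef_rot"]);d=R.inv().apply(np.array(pw)-s["tool_pos"])*1000
    print("shift",d.round(1),"az",None if yaw is None else round(np.degrees(s["eef_rot"][2])-yaw,2))
E
echo ok
```

```text
ok
```

Call:
send_rows([
  [0, 0, 2, -40, -40, 0, -1],
  [0, 0, 4, -88, -76, 20, -1],
  [0, 0, 4, -88, -76, 60, -1],
  [0, 0, 4, -88, -76, 100, -1],
  [0, 0, 4, -88, -76, 100, -1],
  [0, 0, 4, -88, -76, 100, -1],
  [0, 0, 4, -88, -76, 100, -1],
  [0, 0, 4, -88, -76, 100, -1],
  [0, 0, 4, -88, -76, 100, -1],
  [0, 0, 4, -88, -76, 100, -1],
])

```text
time: 2.05
tool_pos: [0.4998, -0.0879, 0.1323]
eef_rot: [3.14, 0.0, 1.502]
contact_force: [0.4, 0.1, 0.0]
finger_gap: -0.0002
gripper_force: 0.0
```

Run:
```python
from h import *
s=st();im,d=camera("wrist");cv2.imwrite("pics/w1.png",im);c=cal("wrist")
for q,z in(("switch_tip",.081),("tab_pad",.061),("cigar_a_mid",.0095)):
  for o in tip_of("wrist",q)[:4]:
    p=onz("wrist",o["uv"],z,c);print(q,round(o["conf"],2),np.round(o["uv"]),p.round(4),"case",w2c(p).round(4))
to(c2w([-.06,-.16,.066])[0])
```

```text
{'time': 2.05, 'tool_pos': [0.4998, -0.0879, 0.1323], 'eef_rot': [3.1396, 0.0004, 1.5016], 'contact_force': [0.3834, 0.0667, 0.0048], 'finger_gap': -0.0002, 'gripper_force': 0.0, 'joint_positions': [-0.2573, 0.3137, 1.7832, 0.0, 1.0427, -0.1881]}
switch_tip 0.9 [389. 266.] [[ 0.5355 -0.0922  0.081 ]] case [[-0.0225 -0.1613  0.081 ]]
tab_pad 0.69 [391. 264.] [[ 0.5398 -0.0984  0.061 ]] case [[-0.0178 -0.1671  0.061 ]]
tab_pad 0.67 [434. 110.] [[ 0.5643 -0.0164  0.061 ]] case [[ 0.001  -0.0836  0.061 ]]
shift [-0.4 -0.9 65.5] az None
```

View pics/w1.png

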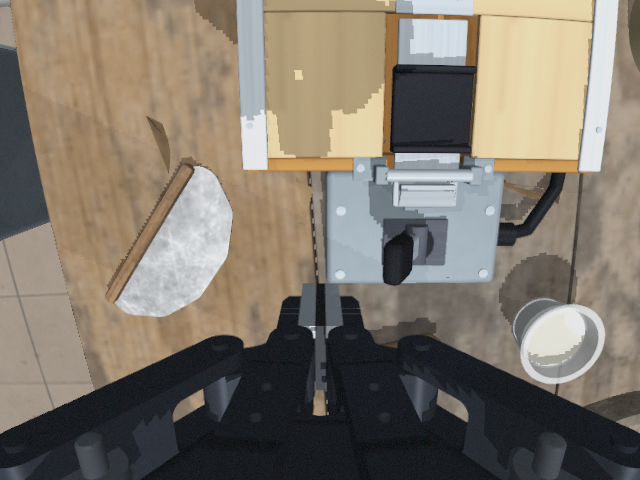

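The gripper is aligned with the case; the toggle is at (397,262) and the shut fingertips are at (322,300), on its robot side. Next I descend and push it over.

Call:
send_rows([
  [0, 0, 0, 0, 0, 30, -1],
  [0, 0, 0, 0, 0, 64, -1],
  [0, 0, 0, 0, 0, 64, -1],
  [0, 0, 0, 0, 8, 64, -1],
  [0, 0, 0, 0, 16, 64, -1],
  [0, 0, 0, 0, 24, 64, -1],
  [0, 0, 0, 0, 32, 64, -1],
  [0, 0, 0, 0, 40, 64, -1],
  [0, 0, 0, 0, 47, 64, -1],
  [0, 0, 0, 0, 52, 64, -1],
])

```text
time: 3.25
tool_pos: [0.5538, -0.0922, 0.0689]
eef_rot: [3.137, 0.001, 1.501]
contact_force: [0.9, -0.3, -0.3]
finger_gap: -0.0
gripper_force: 0.0
```

Call:
send_rows([
  [0, 0, 0, 0, 4, 0, -1],
  [0, 0, 0, 0, 4, 0, -1],
  [0, 0, 0, 0, -10, 0, -1],
  [0, 0, 0, 0, -20, -20, -1],
  [0, 0, 0, 0, -20, -60, -1],
  [0, 0, 0, 0, -20, -90, -1],
  [0, 0, 0, 0, -20, -90, -1],
  [0, 0, 0, 0, -20, -90, -1],
  [0, 0, 0, 0, -20, -90, -1],
  [0, 0, 0, 0, -20, -90, -1],
])

```text
time: 4.25
tool_pos: [0.5298, -0.09, 0.1558]
eef_rot: [-3.138, -0.001, 1.501]
contact_force: [0.5, -0.2, -0.2]
finger_gap: -0.0001
gripper_force: 0.0
```

Run:
```python
from h import *
s=st();im,d=camera("wrist");cv2.imwrite("pics/w2.png",im);c=cal("wrist")
for q,z in(("switch_tip",.081),("tab_pad",.061)):
  for o in tip_of("wrist",q)[:3]:
    p=onz("wrist",o["uv"],z,c);print(q,round(o["conf"],2),np.round(o["uv"]),p.round(4),"case",w2c(p).round(4))
to(c2w([0,-.082,.075])[0])
```

```text
{'time': 4.25, 'tool_pos': [0.5298, -0.09, 0.1558], 'eef_rot': [-3.1384, -0.0006, 1.501], 'contact_force': [0.5359, -0.1815, -0.2111], 'finger_gap': -0.0001, 'gripper_force': 0.0, 'joint_positions': [-0.2468, 0.3268, 1.6877, 0.0, 1.1303, -0.177]}
switch_tip 0.76 [411. 250.] [[ 0.5823 -0.0945  0.081 ]] case [[ 0.0244 -0.1603  0.081 ]]
tab_pad 0.57 [369. 110.] [[ 0.5638 -0.0157  0.061 ]] case [[ 0.0004 -0.083   0.061 ]]
shift [77.5 28.  81.2] az None
```

The toggle now reads +24 mm, so the blower is off. Next I press the tab pad.

Call:
send_rows([
  [0, 0, 0, 40, 14, 20, -1],
  [0, 0, 0, 77, 28, 40, -1],
  [0, 0, 0, 77, 28, 70, -1],
  [0, 0, 0, 77, 28, 86, -1],
  [0, 0, 0, 77, 28, 90, -1],
  [0, 0, 0, 77, 28, 94, -1],
  [0, 0, 0, 77, 28, 97, -1],
  [0, 0, 0, 77, 28, 99, -1],
  [0, 0, 0, 77, 28, 100, -1],
  [0, 0, 0, 77, 28, 100, -1],
])

```text
time: 5.4
tool_pos: [0.5648, -0.0159, 0.0583]
eef_rot: [3.14, 0.0, 1.501]
contact_force: [-0.9, -1.9, 4.9]
finger_gap: -0.0003
gripper_force: 2.3
```

Run:
```python
from h import *
s=st();print(w2c(s["tool_pos"]).round(4))
```

```text
{'time': 5.4, 'tool_pos': [0.5648, -0.0159, 0.0583], 'eef_rot': [3.1398, 0.0005, 1.5007], 'contact_force': [-0.8878, -1.9312, 4.9067], 'finger_gap': -0.0003, 'gripper_force': 2.2559, 'joint_positions': [-0.1027, 0.4748, 1.741, -0.0005, 0.924, -0.0323]}
[[ 0.0014 -0.0831  0.0583]]
```

Call:
send_rows([
  [0, 0, 0, 0, 0, 1, -1],
  [0, 0, 0, 0, 0, 1.5, -1],
  [0, 0, 0, 5, 0, 1.5, -1],
  [0, 0, 0, 15, 0, 1.5, -1],
  [0, 0, 0, 28, 0, 1.5, -1],
  [0, 0, 0, 42, 0, 1.5, -1],
  [0, 0, 0, 58, 0, 1.5, -1],
  [0, 0, 0, 74, 0, 1.5, -1],
  [0, 0, 0, 90, 0, 1.5, -1],
  [0, 0, 0, 106, 0, 1.5, -1],
])

```text
time: 6.4
tool_pos: [0.5718, 0.0907, 0.0566]
eef_rot: [3.141, 0.0, 1.501]
contact_force: [-2.3, -2.1, 6.8]
finger_gap: 0.0
gripper_force: 3.3
```

Call:
send_rows([
  [0, 0, 0, 16, 0, 0, -1],
  [0, 0, 0, 32, 0, 0, -1],
  [0, 0, 0, 48, 0, 0, -1],
  [0, 0, 0, 64, 0, 0, -1],
  [0, 0, 0, 80, 0, 0, -1],
  [0, 0, 0, 94, 0, 0, -1],
  [0, 0, 0, 107, 0, 0, -1],
  [0, 0, 0, 118, 0, 0, -1],
  [0, 0, 0, 127, 0, 0, -1],
  [0, 0, 0, 135, 0, 0, -1],
])

```text
time: 7.4
tool_pos: [0.5809, 0.2248, 0.0566]
eef_rot: [3.141, 0.001, 1.502]
contact_force: [-1.3, -7.3, 7.6]
finger_gap: -0.0001
gripper_force: 4.3
```

Run:
```python
from h import *
s=st();print(w2c(s["tool_pos"]).round(4));im,d=camera("scene");cv2.imwrite("pics/s2.png",im[170:410,180:500])
for o in tip_of("scene","tab_pad")[:3]: print(o["conf"],w2c(onz("scene",o["uv"],.061)).round(4))
```

```text
{'time': 7.4, 'tool_pos': [0.5809, 0.2248, 0.0566], 'eef_rot': [3.1412, 0.0013, 1.5019], 'contact_force': [-1.3452, -7.2692, 7.5554], 'finger_gap': -0.0001, 'gripper_force': 4.3066, 'joint_positions': [0.3022, 0.5397, 1.6089, -0.0017, 0.9931, 0.372]}
[[0.0007 0.1581 0.0566]]
0.61 [[-0.0025  0.1509  0.061 ]]
```

Call:
send_rows([
  [0, 0, 0, 2, 0, 0, -1],
  [0, 0, 0, 4, 0, 0, -1],
  [0, 0, 0, 4, 0, 0, -1],
  [0, 0, 0, 4, 0, 0, -1],
  [0, 0, 0, 4, 0, 0, -1],
  [0, 0, 0, 2, 0, -2, -1],
  [0, 0, 0, 0, 0, -12, -1],
  [0, 0, 0, -20, 0, -50, -1],
  [0, 0, 0, -60, 0, -90, -1],
  [0, 0, 0, -100, 0, -130, -1],
])

```text
time: 8.5
tool_pos: [0.5744, 0.1341, 0.1777]
eef_rot: [-3.141, -0.0, 1.503]
contact_force: [0.8, 0.5, -0.3]
finger_gap: 0.0001
gripper_force: 0.0
```

Call:
send_rows([
  [0, 0, 0, -40, 0, -20, -1],
  [0, 0, 0, -80, 0, -40, 0],
  [0, 0, 0, -120, 0, -60, 1],
  [0, 0, 0, -140, 0, -80, 1],
  [0, 0, 0, -140, 0, -80, 1],
  [0, 0, 0, -140, 0, -80, 1],
  [0, 0, 0, -140, 0, -80, 1],
  [0, 0, 0, -140, 0, -80, 1],
  [0, 0, 0, -140, 0, -80, 1],
  [0, 0, 0, -140, 0, -80, 1],
])

```text
time: 9.5
tool_pos: [0.5647, -0.0043, 0.2558]
eef_rot: [-3.14, -0.0, 1.502]
contact_force: [-0.6, -0.3, 0.2]
finger_gap: 0.0855
gripper_force: 0.0
```

Run:
```python
from h import *
s=st();im,d=camera("wrist");cv2.imwrite("pics/w3.png",im);c=cal("wrist")
for q,z in(("tab_pad",.061),("rack",.018),("switch_tip",.081),("cigar_a_mid",.0095)):
  for o in tip_of("wrist",q)[:4]:
    p=onz("wrist",o["uv"],z,c);print(q,round(o["conf"],2),np.round(o["uv"]),p.round(4),"case",w2c(p).round(4))
```

```text
{'time': 9.5, 'tool_pos': [0.5647, -0.0043, 0.2558], 'eef_rot': [-3.1403, -0.0001, 1.5022], 'contact_force': [-0.6058, -0.327, 0.1585], 'finger_gap': 0.0855, 'gripper_force': 0.0, 'joint_positions': [-0.0825, 0.2755, 1.489, 0.0001, 1.3785, -0.0139]}
tab_pad 0.75 [319. 260.] [[ 0.561  -0.0516  0.061 ]] case [[ 1.00e-04 -1.19e-01  6.10e-02]]
rack 0.92 [316. 125.] [[0.5663 0.0647 0.018 ]] case [[-0.0027 -0.0026  0.018 ]]
rack 0.38 [542. 279.] [[ 0.7913 -0.1036  0.018 ]] case [[ 0.2335 -0.1548  0.018 ]]
rack 0.31 [518. 345.] [[ 0.7713 -0.1799  0.018 ]] case [[ 0.2188 -0.2323  0.018 ]]
switch_tip 0.84 [346. 311.] [[ 0.5818 -0.0929  0.081 ]] case [[ 0.0237 -0.1588  0.081 ]]
cigar_a_mid 0.68 [287. 369.] [[ 0.5155 -0.1945  0.0095]] case [[-0.0353 -0.2647  0.0095]]
```

View pics/w3.png

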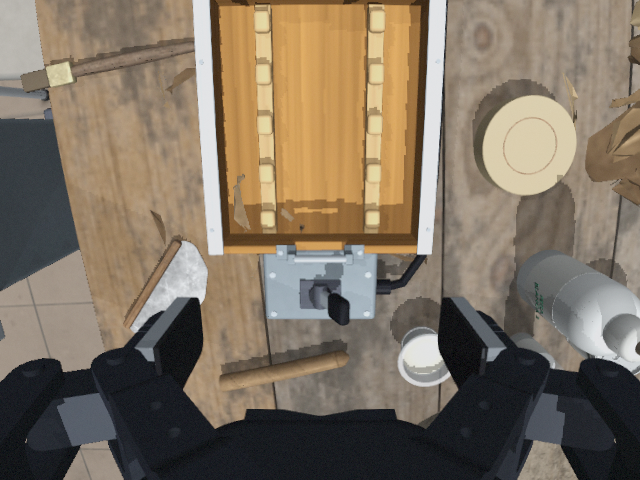

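The bay is open and the battens with five teeth each show, on the left at about x=265 and on the right at x=375. The toggle is off, and one cigar is at (285,370).

Run:
```python
from h import *
c=cal("wrist")
uv=[[263,20],[264,73],[265,122],[266,173],[267,218],[377,20],[376,72],[376,123],[374,173],[372,219]]
W=onz("wrist",uv,.028,c)[:,:2];M=np.array([[x,y] for x in(-.05,.05) for y in(.088,.044,0,-.044,-.088)])
a=W-W.mean(0);b=M-M.mean(0);th=np.arctan2((b[:,0]*a[:,1]-b[:,1]*a[:,0]).sum(),(a*b).sum())
print(W.mean(0),np.degrees(th),np.sqrt((a**2).sum()/(b**2).sum()))
to([.51,-.33,.33])
```

```text
[0.5705327  0.06569837] -4.090142664706326 0.9944498565690282
shift [-328.1  -32.2  -73.6] az None
```

Call:
send_rows([
  [0, 0, 0, -40, -4, -20, 1],
  [0, 0, 0, -80, -8, -40, 1],
  [0, 0, 0, -120, -12, -60, 1],
  [0, 0, 0, -160, -16, -70, 1],
  [0, 0, 0, -200, -20, -70, 1],
  [0, 0, 0, -240, -24, -70, 1],
  [0, 0, 0, -280, -28, -70, 1],
  [0, 0, 0, -310, -32, -70, 1],
  [0, 0, 0, -325, -32, -70, 1],
  [0, 0, 0, -325, -32, -70, 1],
])

```text
time: 10.75
tool_pos: [0.5102, -0.3288, 0.3261]
eef_rot: [-3.141, -0.0, 1.498]
contact_force: [-0.7, -0.5, -1.5]
finger_gap: 0.0854
gripper_force: 0.0
```

```bash
sed -i 's/^O=.*/O=np.array([.5698,.0664]);YAW=np.radians(-4.0)/' h.py
cat >> h.py <<'E'
def cigars(n="wrist",name=None,zlo=.008,zhi=.026):
    c=cal(n);im,d=camera(n)
    if name: cv2.imwrite("pics/"+name+".png",im)
    P=cloud(n,d,c);m=((P[...,2]>zlo)&(P[...,2]<zhi)&(P[...,0]>.38)&(P[...,0]<.66)&(P[...,1]<-.13)&(P[...,1]>-.5)).astype(np.uint8)
    k,l,s,_=cv2.connectedComponentsWithStats(m)
    for i in range(1,k):
        if s[i,4]>(400 if n=="wrist" else 60):
            Q=P[l==i];(a,b),wh,_=cv2.minAreaRect((Q[:,:2]*1000).astype(np.float32));v=np.linalg.svd(Q[:,:2]-Q[:,:2].mean(0),full_matrices=False)[2][0]
            print(n,"mid",(round(a,1),round(b,1)),np.round(wh),"dir",((np.degrees(np.arctan2(v[1],v[0]))+90)%180-90).round(1),"ztop",np.percentile(Q[:,2],95).round(4))
E
python3 - <<'E'
from h import *
st();cigars("wrist","w4")
for o in tip_of("wrist","cigar_a_mid"): print(round(o["conf"],2),np.round(o["uv"]),onz("wrist",o["uv"],.0095).round(4))
E
```

```text
{'time': 10.75, 'tool_pos': [0.5102, -0.3288, 0.3261], 'eef_rot': [-3.1415, -0.0001, 1.4983], 'contact_force': [-0.6603, -0.5271, -1.5388], 'finger_gap': 0.0854, 'gripper_force': 0.0, 'joint_positions': [-0.642, 0.2981, 1.2814, 0.0, 1.5622, -0.5695]}
wrist mid (651.6, -176.7) [17. 46.] dir -88.9 ztop 0.0243
wrist mid (511.8, -195.9) [147.  20.] dir 10.2 ztop 0.02
wrist mid (607.6, -376.3) [205.  31.] dir 65.1 ztop 0.025
wrist mid (510.8, -329.6) [147.  19.] dir 8.6 ztop 0.0196
wrist mid (513.7, -391.9) [147.  19.] dir 8.1 ztop 0.02
wrist mid (460.2, -490.7) [  3. 155.] dir -6.7 ztop 0.0253
0.89 [312.  63.] [[ 0.5126 -0.1892  0.0095]]
```

View pics/w4.png

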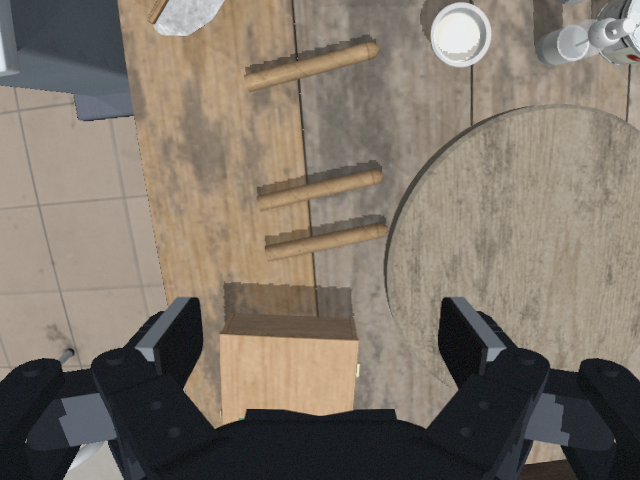

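Three cigars lie at (313,65), (320,187) and (326,242), with the box below them. I pick the nearest to the case first.

Call:
send_rows([
  [0, 0, 8.4, 15, -1, 10, 0.18],
  [0, 0, 16.8, 40, -3, 30, 0.18],
  [0, 0, 25.2, 65, -4, 50, 0.18],
  [0, 0, 33.6, 90, -5, 80, 0.18],
  [0, 0, 42, 110, -6, 110, 0.18],
  [0, 0, 50.4, 125, -8, 140, 0.18],
  [0, 0, 58.8, 133, -8, 170, 0.18],
  [0, 0, 67.2, 133, -8, 200, 0.18],
  [0, 0, 75.6, 133, -8, 226, 0.18],
  [0, 0, 75.6, 133, -8, 226, 0.18],
])

```text
time: 11.85
tool_pos: [0.509, -0.1904, 0.0976]
eef_rot: [-3.137, 0.006, 0.184]
contact_force: [-1.0, -0.6, 0.4]
finger_gap: 0.0507
gripper_force: 0.0
```

Run:
```python
from h import *
st();cigars("wrist","w5");cigars("scene")
to([.5118,-.1957,.004],10.2)
```

```text
{'time': 11.85, 'tool_pos': [0.509, -0.1904, 0.0976], 'eef_rot': [-3.1366, 0.006, 0.1836], 'contact_force': [-0.9758, -0.6228, 0.3763], 'finger_gap': 0.0507, 'gripper_force': 0.0, 'joint_positions': [-0.4361, 0.404, 1.7406, 0.0007, 1.0048, 0.9507]}
wrist mid (623.4, -326.2) [109.  10.] dir 50.4 ztop 0.0251
wrist mid (511.4, -195.6) [148.  19.] dir 10.2 ztop 0.0198
wrist mid (525.1, -326.6) [119.  18.] dir 8.6 ztop 0.0192
wrist mid (511.4, -391.1) [145.  18.] dir 10.1 ztop 0.0197
scene mid (508.1, -199.9) [153.  21.] dir 10.3 ztop 0.0218
scene mid (519.8, -398.6) [178. 169.] dir -9.6 ztop 0.0233
scene mid (506.9, -332.5) [146.  22.] dir 9.2 ztop 0.0222
shift [-0.6  3.2 96.8] az 0.5
```

Call:
send_rows([
  [0, 0, 0, 0, 1, 30, 0.18],
  [0, 0, 0, 0, 1, 60, 0.18],
  [0, 0, 0, 0, 1, 85, 0.18],
  [0, 0, 0, 0, 1, 95, 0.18],
  [0, 0, 0, 0, 1, 95, 0.18],
  [0, 0, 0, 0, 1, 95, -0.3],
  [0, 0, 0, 0, 1, 95, -1],
  [0, 0, 0, 0, 1, 95, -1],
  [0, 0, 0, 0, 1, 95, -1],
  [0, 0, 0, 0, 1, 95, -1],
], grip_force=30)

```text
time: 12.95
tool_pos: [0.5132, -0.1955, 0.0072]
eef_rot: [3.14, -0.003, 0.182]
contact_force: [-0.4, 0.4, 5.8]
finger_gap: 0.0153
gripper_force: 31.3
```

Call:
send_rows([
  [0, 0, 0, 0, 0, 0, -1],
  [0, 0, 0, 0, 0, -5, -1],
  [0, 0, 0, 0, 0, -20, -1],
  [0, 0, 0, 0, 0, -50, -1],
  [0, 0, 0, 0, 0, -80, -1],
  [0, 0, 7, 0, 0, -110, -1],
  [0, 0, 14.2, 0, 0, -130, -1],
  [0, 0, 14.2, 0, 0, -130, -1],
  [0, 0, 14.2, 0, 0, -130, -1],
  [0, 0, 14.2, 0, 0, -130, -1],
])

```text
time: 13.95
tool_pos: [0.5108, -0.1944, 0.1345]
eef_rot: [-3.141, 0.002, -0.065]
contact_force: [0.5, -0.6, -0.8]
finger_gap: 0.0155
gripper_force: 30.4
```

Run:
```python
from h import *
st();to(c2w([0,.066,.135])[0],-4)
```

```text
{'time': 13.95, 'tool_pos': [0.5108, -0.1944, 0.1345], 'eef_rot': [-3.1407, 0.0022, -0.0647], 'contact_force': [0.5142, -0.6272, -0.7847], 'finger_gap': 0.0155, 'gripper_force': 30.4291, 'joint_positions': [-0.4409, 0.3613, 1.696, 0.0, 1.0867, 1.1946]}
shift [ 4.24e+01 -3.30e+02 -3.00e-01] az 0.29
```

Run:
```python
from h import *
im,d=camera("wrist");cv2.imwrite("pics/w6.png",im);P=cloud("wrist",d)
s=ctrl.state()
m=(abs(P[...,2]-.14)<.03)&(abs(P[...,1]-s["tool_pos"][1])<.03)&(P[...,0]>.53)
Q=P[m]-s["tool_pos"];h,e=np.histogram(Q[:,2],12);print(h,e.round(3));
for a in np.arange(.02,.1,.01):
  k=(Q[:,0]>a)&(Q[:,0]<a+.01)
  if k.sum()>20: print(a.round(2),np.percentile(Q[k],95,axis=0).round(4),np.median(Q[k],axis=0).round(4))
```

```text
[  19   71  117  209  378  502  672  902 1309 1958 1355  206] [0.002 0.003 0.004 0.005 0.006 0.006 0.007 0.008 0.009 0.01  0.011 0.012
 0.013]
0.02 [0.0295 0.0056 0.0123] [ 0.0251 -0.0025  0.0105]
0.03 [0.0394 0.0048 0.0123] [ 0.035  -0.0031  0.0104]
0.04 [0.0495 0.0043 0.012 ] [ 0.0451 -0.0036  0.0103]
0.05 [0.0595 0.0038 0.0121] [ 0.0551 -0.0041  0.0103]
0.06 [0.0692 0.0031 0.0118] [ 0.0645 -0.0043  0.0096]
0.07 [ 0.0723 -0.001   0.0073] [ 0.071  -0.0045  0.0055]
```

View pics/w6.png

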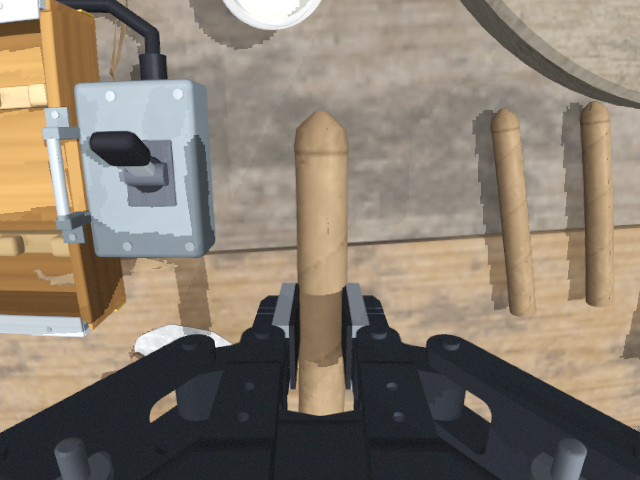

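The cigar is held centred and straight: its top is 12 mm above the TCP, so its axis is about 3 mm above. I carry it to notch +66.

Call:
send_rows([
  [0, 0, 0, 4, -20, 0, -1],
  [0, 0, 0, 8, -50, 0, -1],
  [0, 0, 0, 12, -90, 0, -1],
  [0, 0, 0, 17, -130, 0, -1],
  [0, 0, 0, 22, -170, 0, -1],
  [0, 0, 0, 27, -210, 0, -1],
  [0, 0, 0, 32, -250, 0, -1],
  [0, 0, 0, 37, -290, 0, -1],
  [0, 0, 0, 42, -320, 0, -1],
  [0, 0, 0, 42, -330, 0, -1],
])

```text
time: 15.0
tool_pos: [0.5757, 0.1346, 0.1341]
eef_rot: [-3.141, 0.002, -0.063]
contact_force: [0.2, -0.4, 0.3]
finger_gap: 0.0152
gripper_force: 30.4
```

Call:
send_rows([
  [0, 0, 0, 0, 0, 0, -1],
  [0, 0, 0, 0, 0, 0, -1],
  [0, 0, 0, 0, 0, 10, -1],
  [0, 0, 0, 0, 0, 30, -1],
  [0, 0, 0, 0, 0, 50, -1],
  [0, 0, 0, 0, 0, 50, -1],
  [0, 0, 0, 0, 0, 50, -1],
  [0, 0, 0, 0, 0, 50, -1],
  [0, 0, 0, 0, 0, 50, -1],
  [0, 0, 0, 0, 0, 50, -1],
])

```text
time: 16.0
tool_pos: [0.5763, 0.1316, 0.0864]
eef_rot: [-3.141, -0.002, -0.066]
contact_force: [0.7, -0.5, -0.6]
finger_gap: 0.0155
gripper_force: 30.4
```

Run:
```python
from h import *
s=st();print(w2c(s["tool_pos"]));to(c2w([0.0,.066,.0255])[0],-4)
im,d=camera("wrist");P=cloud("wrist",d)
cv2.imwrite("pics/w7.png",im)
Q=P.reshape(-1,3)-s["tool_pos"];Q=Q@np.array([[np.cos(YAW),-np.sin(YAW),0],[np.sin(YAW),np.cos(YAW),0],[0,0,1]])
m=(abs(Q[:,2])<.02)&(abs(Q[:,1])<.03)&(Q[:,0]>.03)&(Q[:,0]<.1);Q=Q[m]
for a in np.arange(.03,.09,.01):
  k=(Q[:,0]>a)&(Q[:,0]<a+.01)
  if k.sum()>20: print(a.round(2),np.median(Q[k],axis=0).round(4),np.percentile(Q[k],95,axis=0).round(4))
```

```text
{'time': 16.0, 'tool_pos': [0.5763, 0.1316, 0.0864], 'eef_rot': [-3.1412, -0.0017, -0.0665], 'contact_force': [0.7399, -0.5298, -0.5703], 'finger_gap': 0.0155, 'gripper_force': 30.4429, 'joint_positions': [0.1531, 0.4679, 1.6553, -0.0, 1.0166, 1.7904]}
[[0.00189218 0.06552429 0.0864364 ]]
shift [-2.  -0.5 60.9] az 0.19
0.03 [ 0.0351 -0.0006  0.0104] [0.0395 0.0074 0.0121]
0.04 [ 0.045  -0.0005  0.0103] [0.0495 0.0074 0.0121]
0.05 [ 0.055  -0.0002  0.0104] [0.0595 0.0076 0.0121]
0.06 [0.0645 0.0002 0.0096] [0.0693 0.0075 0.0118]
0.07 [0.071  0.0002 0.0058] [0.0722 0.0036 0.0072]
```

View pics/w7.png

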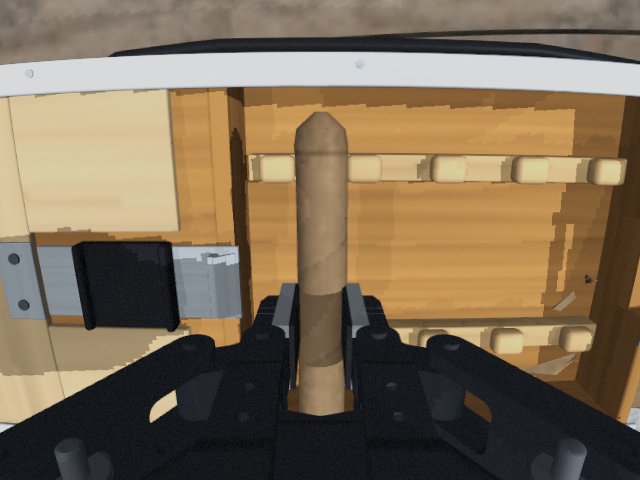

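The cigar at column 322 sits midway between the teeth at 278 and 365, so it is aligned. I lower and release it.

Call:
send_rows([
  [0, 0, 0, 0, 0, 20, -1],
  [0, 0, 0, 0, 0, 40, -1],
  [0, 0, 0, 0, 0, 54, -1],
  [0, 0, 0, 0, 0, 58, -1],
  [0, 0, 0, 0, 0, 60.5, -1],
  [0, 0, 0, 0, 0, 60.5, -1],
  [0, 0, 0, 0, 0, 60.5, -0.6],
  [0, 0, 0, 0, 0, 60.5, -0.38],
  [0, 0, 0, 0, 0, 60.5, -0.38],
  [0, 0, 0, 0, 0, 60.5, -0.38],
])

```text
time: 17.05
tool_pos: [0.5758, 0.1317, 0.0253]
eef_rot: [-3.141, -0.0, -0.066]
contact_force: [-0.3, 0.2, -0.4]
finger_gap: 0.0265
gripper_force: 0.0
```

Call:
send_rows([
  [0, 0, 0, 0, 0, 0, -0.38],
  [0, 0, 0, 0, 0, -10, -0.38],
  [0, 0, 0, 0, 0, -30, -0.38],
  [0, 0, 0, 0, 0, -60, -0.38],
  [0, 0, 0, 0, 0, -90, -0.38],
  [0, 0, 0, 0, 0, -120, 0],
  [0, 0, 0, 0, 40, -150, 0],
  [0, 0, 0, 0, 80, -150, 0.18],
  [0, 0, 0, 0, 80, -150, 0.18],
  [0, 0, 0, 0, 80, -150, 0.18],
])

```text
time: 18.05
tool_pos: [0.5702, 0.0511, 0.1758]
eef_rot: [-3.141, -0.001, -0.069]
contact_force: [0.8, 0.8, 0.5]
finger_gap: 0.0506
gripper_force: 0.0
```

```bash
cat >> h.py <<'E'
def rack(name=None):
    c=cal("wrist");im,d=camera("wrist");P=cloud("wrist",d,c)
    if name: cv2.imwrite("pics/"+name+".png",im)
    Q=w2c(P.reshape(-1,3))
    for y in(.066,.022,-.022,-.066):
        m=(abs(Q[:,1]-y)<.02)&(abs(Q[:,0])<.09)&(Q[:,2]>.031)&(Q[:,2]<.045);q=Q[m]
        print(y,m.sum(),*( (q.min(0).round(4),q.max(0).round(4),np.median(q,axis=0).round(4)) if m.sum()>50 else ()))
E
python3 - <<'E'
from h import *
st();rack();cigars("scene");cigars("side")
E
```

```text
{'time': 18.05, 'tool_pos': [0.5702, 0.0511, 0.1758], 'eef_rot': [-3.1411, -0.0007, -0.0686], 'contact_force': [0.7861, 0.812, 0.5089], 'finger_gap': 0.0506, 'gripper_force': 0.0, 'joint_positions': [0.0152, 0.3501, 1.5908, 0.0005, 1.2, 1.6545]}
0.066 3990 [-0.0676  0.0554  0.031 ] [0.0736 0.074  0.0392] [0.0111 0.0634 0.0359]
0.022 0
-0.022 0
-0.066 0
scene mid (521.6, -395.1) [183. 168.] dir -11.4 ztop 0.0241
scene mid (505.3, -332.1) [145.  22.] dir 9.4 ztop 0.0215
side mid (508.3, -335.0) [148.  21.] dir 9.1 ztop 0.0212
side mid (518.0, -419.9) [148. 160.] dir -19.1 ztop 0.0239
```

Call:
send_rows([
  [0, 0, 0, -3, 30, 0, 0.18],
  [0, 0, 0, -6, 70, 0, 0.18],
  [0, 0, -3, -10, 110, 0, 0.18],
  [0, 0, -6, -14, 155, 0, 0.18],
  [0, 0, -9, -18, 200, 0, 0.18],
  [0, 0, -12.5, -22, 245, 0, 0.18],
  [0, 0, -12.5, -26, 290, 10, 0.18],
  [0, 0, -12.5, -30, 335, 20, 0.18],
  [0, 0, -12.5, -33, 370, 40, 0.18],
  [0, 0, -12.5, -33, 383, 60, 0.18],
])

```text
time: 19.2
tool_pos: [0.5125, -0.3312, 0.1143]
eef_rot: [3.14, -0.001, 0.151]
contact_force: [-0.2, 0.4, 0.7]
finger_gap: 0.0501
gripper_force: 0.0
```

Call:
send_rows([
  [0, 0, 0, 0, 0, 0, 0.18],
  [0, 0, 0, 0, 0, 0, 0.18],
  [0, 0, 0, 0, 0, 0, 0.18],
  [0, 0, 0, 0, 0, 0, 0.18],
  [0, 0, 0, 0, 0, 0, 0.18],
  [0, 0, 0, 0, 0, 0, 0.18],
  [0, 0, 0, 0, 0, 0, 0.18],
  [0, 0, 0, 0, 0, 0, 0.18],
  [0, 0, 0, 0, 0, 0, 0.18],
  [0, 0, 0, 0, 0, 0, 0.18],
])

```text
time: 20.2
tool_pos: [0.5119, -0.3282, 0.115]
eef_rot: [-3.142, 0.0, 0.152]
contact_force: [-0.4, -0.6, 0.0]
finger_gap: 0.0506
gripper_force: 0.0
```

Run:
```python
from h import *
st();cigars("wrist");to([.5112,-.3296,.0055],8.6)
```

```text
{'time': 20.2, 'tool_pos': [0.5119, -0.3282, 0.115], 'eef_rot': [-3.1415, 0.0001, 0.1517], 'contact_force': [-0.4108, -0.6269, 0.0397], 'finger_gap': 0.0506, 'gripper_force': 0.0, 'joint_positions': [-0.6395, 0.4565, 1.5852, -0.0, 1.1, 0.7796]}
wrist mid (606.7, -363.0) [159.  18.] dir 62.6 ztop 0.0251
wrist mid (510.3, -330.3) [149.  18.] dir 9.0 ztop 0.0193
wrist mid (532.3, -389.7) [109.  19.] dir 8.7 ztop 0.0197
wrist mid (495.6, -495.0) [ 3. 81.] dir -6.8 ztop 0.0252
shift [ -0.9   1.3 109.4] az 0.09
```

Call:
send_rows([
  [0, 0, 0, -1.5, 2, 35, 0.18],
  [0, 0, 0, -1.5, 2, 70, 0.18],
  [0, 0, 0, -1.5, 2, 100, 0.18],
  [0, 0, 0, -1.5, 2, 109, 0.18],
  [0, 0, 0, -1.5, 2, 109, 0.18],
  [0, 0, 0, -1.5, 2, 109, -0.3],
  [0, 0, 0, -1.5, 2, 109, -1],
  [0, 0, 0, -1.5, 2, 109, -1],
  [0, 0, 0, -1.5, 2, 109, -1],
  [0, 0, 0, -1.5, 2, 109, -1],
], grip_force=30)

```text
time: 21.25
tool_pos: [0.5121, -0.3313, 0.0079]
eef_rot: [3.139, -0.003, 0.152]
contact_force: [-0.1, 0.3, 6.5]
finger_gap: 0.0151
gripper_force: 31.0
```

Call:
send_rows([
  [0, 0, 0, 0, 0, 0, -1],
  [0, 0, 0, 0, 0, -5, -1],
  [0, 0, 0, 0, 0, -20, -1],
  [0, 0, 0, 0, 0, -50, -1],
  [0, 0, 0, 0, 0, -80, -1],
  [0, 0, 6, 0, 0, -110, -1],
  [0, 0, 12.7, 0, 0, -130, -1],
  [0, 0, 12.7, 0, 0, -130, -1],
  [0, 0, 12.7, 0, 0, -130, -1],
  [0, 0, 12.7, 0, 0, -130, -1],
])

```text
time: 22.25
tool_pos: [0.5098, -0.3296, 0.1348]
eef_rot: [-3.14, 0.002, -0.068]
contact_force: [-0.3, 0.1, 0.1]
finger_gap: 0.0153
gripper_force: 30.2
```

```bash
cat >> h.py <<'E'
def held():
    s=st();im,d=camera("wrist");Q=cloud("wrist",d).reshape(-1,3)-s["tool_pos"];y=s["eef_rot"][2]
    Q=Q@np.array([[np.cos(y),-np.sin(y),0],[np.sin(y),np.cos(y),0],[0,0,1]])
    Q=Q[(abs(Q[:,2])<.02)&(abs(Q[:,1])<.03)&(Q[:,0]>.03)&(Q[:,0]<.11)]
    if len(Q)<50: print("NOT HELD");return
    print("end",Q[:,0].max().round(4))
    for a in(.03,.05): 
        k=(Q[:,0]>a)&(Q[:,0]<a+.01);print(a,np.median(Q[k],axis=0).round(4),"top",np.percentile(Q[k,2],95).round(4))
E
python3 - <<'E'
from h import *
held();to(c2w([0,.022,.135])[0],-4)
E
```

```text
{'time': 22.25, 'tool_pos': [0.5098, -0.3296, 0.1348], 'eef_rot': [-3.1401, 0.0022, -0.0683], 'contact_force': [-0.2755, 0.0953, 0.0991], 'finger_gap': 0.0153, 'gripper_force': 30.2141, 'joint_positions': [-0.6434, 0.4358, 1.563, 0.0, 1.1454, 0.9956]}
end 0.0728
0.03 [ 0.0351 -0.0001  0.009 ] top 0.0108
0.05 [ 0.055  -0.0001  0.0091] top 0.0107
shift [ 3.270e+01 -4.212e+02  1.000e-01] az 0.07
```

Call:
send_rows([
  [0, 0, 0, 2, -20, 0, -1],
  [0, 0, 0, 4, -55, 0, -1],
  [0, 0, 0, 8, -100, 0, -1],
  [0, 0, 0, 12, -145, 0, -1],
  [0, 0, 0, 16, -190, 0, -1],
  [0, 0, 0, 20, -235, 0, -1],
  [0, 0, 0, 24, -280, 0, -1],
  [0, 0, 0, 28, -325, 0, -1],
  [0, 0, 0, 32, -370, 0, -1],
  [0, 0, 0, 32, -400, 0, -1],
])

```text
time: 23.3
tool_pos: [0.5699, 0.0704, 0.135]
eef_rot: [-3.141, 0.002, -0.067]
contact_force: [0.5, 0.2, 0.5]
finger_gap: 0.0157
gripper_force: 30.2
```

Call:
send_rows([
  [0, 0, 0, 0, -15, 0, -1],
  [0, 0, 0, 0, -21, 0, -1],
  [0, 0, 0, 0, -21, 10, -1],
  [0, 0, 0, 0, -21, 30, -1],
  [0, 0, 0, 0, -21, 50, -1],
  [0, 0, 0, 0, -21, 50, -1],
  [0, 0, 0, 0, -21, 50, -1],
  [0, 0, 0, 0, -21, 50, -1],
  [0, 0, 0, 0, -21, 50, -1],
  [0, 0, 0, 0, -21, 50, -1],
])

```text
time: 24.3
tool_pos: [0.5728, 0.0872, 0.0869]
eef_rot: [-3.141, -0.002, -0.07]
contact_force: [0.3, 0.7, 0.3]
finger_gap: 0.0152
gripper_force: 30.2
```

Run:
```python
from h import *
held();to(c2w([0.001,.022,.027])[0],-4)
```

```text
{'time': 24.3, 'tool_pos': [0.5728, 0.0872, 0.0869], 'eef_rot': [-3.1414, -0.0017, -0.07], 'contact_force': [0.3012, 0.6558, 0.3083], 'finger_gap': 0.0152, 'gripper_force': 30.2348, 'joint_positions': [0.0782, 0.4541, 1.681, -0.0001, 1.0048, 1.7191]}
end 0.0727
0.03 [0.035  0.0004 0.0094] top 0.0111
0.05 [0.0551 0.     0.0093] top 0.0111
shift [-0.4 -0.9 59.8] az -0.01
```

Call:
send_rows([
  [0, 0, 0, 0, -1, 20, -1],
  [0, 0, 0, 0, -1, 40, -1],
  [0, 0, 0, 0, -1, 54, -1],
  [0, 0, 0, 0, -1, 58, -1],
  [0, 0, 0, 0, -1, 60, -1],
  [0, 0, 0, 0, -1, 60, -1],
  [0, 0, 0, 0, -1, 60, -0.6],
  [0, 0, 0, 0, -1, 60, -0.38],
  [0, 0, 0, 0, -1, 60, -0.38],
  [0, 0, 0, 0, -1, 60, -0.38],
])

```text
time: 25.35
tool_pos: [0.5724, 0.0884, 0.0264]
eef_rot: [-3.142, -0.001, -0.07]
contact_force: [1.1, 0.1, -0.1]
finger_gap: 0.0265
gripper_force: 0.0
```

Call:
send_rows([
  [0, 0, 0, 0, 0, 0, -0.38],
  [0, 0, 0, 0, 0, -10, -0.38],
  [0, 0, 0, 0, 0, -30, -0.38],
  [0, 0, 0, 0, 0, -60, -0.38],
  [0, 0, 0, 0, 0, -90, -0.38],
  [0, 0, 0, 0, 0, -120, 0],
  [0, 0, 0, 0, 20, -150, 0],
  [0, 0, 0, 0, 40, -150, 0.18],
  [0, 0, 0, 0, 40, -150, 0.18],
  [0, 0, 0, 0, 40, -150, 0.18],
])

```text
time: 26.35
tool_pos: [0.5691, 0.0484, 0.1765]
eef_rot: [-3.141, -0.0, -0.071]
contact_force: [0.0, -0.5, 0.3]
finger_gap: 0.0504
gripper_force: 0.0
```

Run:
```python
from h import *
st();rack();cigars("scene");cigars("side");to([.5135,-.391,.115],8.3)
```

```text
{'time': 26.35, 'tool_pos': [0.5691, 0.0484, 0.1765], 'eef_rot': [-3.141, -0.0001, -0.071], 'contact_force': [0.005, -0.4919, 0.2837], 'finger_gap': 0.0504, 'gripper_force': 0.0, 'joint_positions': [0.0106, 0.348, 1.5924, 0.0006, 1.2011, 1.6521]}
0.066 4063 [-0.0722  0.0555  0.031 ] [0.0743 0.0741 0.0396] [0.0098 0.0635 0.0358]
0.022 4372 [-0.0739  0.0127  0.031 ] [0.0737 0.0308 0.039 ] [0.0044 0.0214 0.0355]
-0.022 0
-0.066 0
scene mid (521.9, -394.4) [181. 167.] dir -9.6 ztop 0.0241
side mid (517.1, -421.8) [145. 158.] dir -20.1 ztop 0.0238
shift [-24.6 442.9  60.4] az -12.28
```

Call:
send_rows([
  [0, 0, 0, -3, 30, 0, 0.18],
  [0, 0, 0, -6, 75, 0, 0.18],
  [0, 0, -3, -10, 120, 0, 0.18],
  [0, 0, -6, -14, 165, 0, 0.18],
  [0, 0, -9, -18, 210, 0, 0.18],
  [0, 0, -12.3, -22, 255, 0, 0.18],
  [0, 0, -12.3, -25, 300, 10, 0.18],
  [0, 0, -12.3, -25, 345, 20, 0.18],
  [0, 0, -12.3, -25, 390, 20, 0.18],
  [0, 0, -12.3, -25, 425, 40, 0.18],
])

```text
time: 27.5
tool_pos: [0.5164, -0.3771, 0.1373]
eef_rot: [3.138, -0.003, 0.145]
contact_force: [0.5, -0.1, 0.4]
finger_gap: 0.0502
gripper_force: 0.0
```

Call:
send_rows([
  [0, 0, 0, 0, 18, 0, 0.18],
  [0, 0, 0, 0, 18, 20, 0.18],
  [0, 0, 0, 0, 18, 20, 0.18],
  [0, 0, 0, 0, 18, 20, 0.18],
  [0, 0, 0, 0, 18, 20, 0.18],
  [0, 0, 0, 0, 18, 20, 0.18],
  [0, 0, 0, 0, 18, 20, 0.18],
  [0, 0, 0, 0, 18, 20, 0.18],
  [0, 0, 0, 0, 18, 20, 0.18],
  [0, 0, 0, 0, 18, 20, 0.18],
])

```text
time: 28.5
tool_pos: [0.5174, -0.3915, 0.1162]
eef_rot: [3.141, -0.0, 0.145]
contact_force: [-0.4, 0.4, 0.6]
finger_gap: 0.05
gripper_force: 0.0
```

Run:
```python
from h import *
st();cigars("wrist");to([.5135,-.391,.0055],8.3)
im,d=camera("wrist");P=cloud("wrist",d);Q=P[(P[...,2]>.05)&(P[...,2]<.07)&(P[...,1]<-.4)&(P[...,0]<.7)];print("box edge y",Q[:,1].max() if len(Q) else None)
```

```text
{'time': 28.5, 'tool_pos': [0.5174, -0.3915, 0.1162], 'eef_rot': [3.1415, -0.0001, 0.1449], 'contact_force': [-0.3899, 0.3532, 0.5994], 'finger_gap': 0.05, 'gripper_force': 0.0, 'joint_positions': [-0.7129, 0.5045, 1.4898, -0.0, 1.1471, 0.713]}
wrist mid (513.6, -393.1) [149.  19.] dir 8.1 ztop 0.0198
wrist mid (501.1, -495.5) [ 2. 79.] dir -6.9 ztop 0.0252
shift [ -3.8  -1.1 110.6] az -0.0
box edge y -0.49101274373918274
```

Cigar C is at (513.6, -393) and the box is well clear.

Call:
send_rows([
  [0, 0, 0, -4, 1, 35, 0.18],
  [0, 0, 0, -4, 1, 70, 0.18],
  [0, 0, 0, -4, 1, 100, 0.18],
  [0, 0, 0, -4, 1, 110, 0.18],
  [0, 0, 0, -4, 1, 110, 0.18],
  [0, 0, 0, -4, 1, 110, -0.3],
  [0, 0, 0, -4, 1, 110, -1],
  [0, 0, 0, -4, 1, 110, -1],
  [0, 0, 0, -4, 1, 110, -1],
  [0, 0, 0, -4, 1, 110, -1],
], grip_force=30)

```text
time: 29.6
tool_pos: [0.5148, -0.3942, 0.008]
eef_rot: [3.139, -0.003, 0.145]
contact_force: [-0.3, 0.6, 6.3]
finger_gap: 0.0152
gripper_force: 31.9
```

Call:
send_rows([
  [0, 0, 0, 0, 0, 0, -1],
  [0, 0, 0, 0, 0, -5, -1],
  [0, 0, 0, 0, 0, -20, -1],
  [0, 0, 0, 0, 0, -50, -1],
  [0, 0, 0, 0, 0, -80, -1],
  [0, 0, 6, 0, 0, -110, -1],
  [0, 0, 12.3, 0, 0, -130, -1],
  [0, 0, 12.3, 0, 0, -130, -1],
  [0, 0, 12.3, 0, 0, -130, -1],
  [0, 0, 12.3, 0, 0, -130, -1],
])

```text
time: 30.6
tool_pos: [0.5127, -0.3924, 0.135]
eef_rot: [-3.14, 0.002, -0.068]
contact_force: [0.1, 0.4, -0.6]
finger_gap: 0.0154
gripper_force: 31.1
```

Run:
```python
from h import *
held();to(c2w([0,-.022,.135])[0],-4)
```

```text
{'time': 30.6, 'tool_pos': [0.5127, -0.3924, 0.135], 'eef_rot': [-3.1401, 0.0019, -0.0684], 'contact_force': [0.1101, 0.399, -0.6496], 'finger_gap': 0.0154, 'gripper_force': 31.066, 'joint_positions': [-0.7186, 0.4836, 1.4743, 0.0, 1.1861, 0.9206]}
end 0.0731
0.03 [ 0.035  -0.0004  0.0092] top 0.011
0.05 [ 0.055  -0.0004  0.0092] top 0.011
shift [ 2.550e+01 -4.396e+02  4.000e-01] az 0.06
```

Call:
send_rows([
  [0, 0, 0, 2, -20, 0, -1],
  [0, 0, 0, 4, -60, 0, -1],
  [0, 0, 0, 7, -105, 0, -1],
  [0, 0, 0, 10, -150, 0, -1],
  [0, 0, 0, 13, -195, 0, -1],
  [0, 0, 0, 16, -240, 0, -1],
  [0, 0, 0, 19, -285, 0, -1],
  [0, 0, 0, 22, -330, 0, -1],
  [0, 0, 0, 26, -375, 0, -1],
  [0, 0, 0, 26, -415, 0, -1],
])

```text
time: 31.65
tool_pos: [0.5676, 0.0223, 0.1351]
eef_rot: [-3.141, 0.002, -0.068]
contact_force: [0.4, 0.5, -0.6]
finger_gap: 0.0156
gripper_force: 31.1
```

Call:
send_rows([
  [0, 0, 0, 0, -20, 0, -1],
  [0, 0, 0, 0, -25, 0, -1],
  [0, 0, 0, 0, -25, 10, -1],
  [0, 0, 0, 0, -25, 30, -1],
  [0, 0, 0, 0, -25, 50, -1],
  [0, 0, 0, 0, -25, 50, -1],
  [0, 0, 0, 0, -25, 50, -1],
  [0, 0, 0, 0, -25, 50, -1],
  [0, 0, 0, 0, -25, 50, -1],
  [0, 0, 0, 0, -25, 50, -1],
])

```text
time: 32.65
tool_pos: [0.5709, 0.0438, 0.0869]
eef_rot: [-3.141, -0.002, -0.07]
contact_force: [-0.2, -0.4, -0.2]
finger_gap: 0.0148
gripper_force: 31.1
```

Run:
```python
from h import *
held();to(c2w([0.001,-.022,.0265])[0],-4)
```

```text
{'time': 32.65, 'tool_pos': [0.5709, 0.0438, 0.0869], 'eef_rot': [-3.1415, -0.0017, -0.0701], 'contact_force': [-0.235, -0.4309, -0.233], 'finger_gap': 0.0148, 'gripper_force': 31.0893, 'joint_positions': [0.0027, 0.4464, 1.6962, 0.0, 0.9973, 1.6437]}
end 0.073
0.03 [ 0.035  -0.0003  0.0096] top 0.0113
0.05 [ 0.055  -0.0003  0.0097] top 0.0115
shift [-1.6 -0.4 60.3] az -0.01
```

Call:
send_rows([
  [0, 0, 0, 0, 0, 20, -1],
  [0, 0, 0, 0, 0, 40, -1],
  [0, 0, 0, 0, 0, 54, -1],
  [0, 0, 0, 0, 0, 58, -1],
  [0, 0, 0, 0, 0, 60, -1],
  [0, 0, 0, 0, 0, 60, -1],
  [0, 0, 0, 0, 0, 60, -0.6],
  [0, 0, 0, 0, 0, 60, -0.38],
  [0, 0, 0, 0, 0, 60, -0.38],
  [0, 0, 0, 0, 0, 60, -0.38],
])

```text
time: 33.7
tool_pos: [0.5704, 0.044, 0.0263]
eef_rot: [-3.142, -0.001, -0.07]
contact_force: [-0.2, 1.0, 0.3]
finger_gap: 0.0263
gripper_force: 0.0
```

Call:
send_rows([
  [0, 0, 0, 0, 0, 0, -0.38],
  [0, 0, 0, 0, 0, -10, -0.38],
  [0, 0, 0, 0, 0, -30, -0.38],
  [0, 0, 0, 0, 0, -60, -0.38],
  [0, 0, 0, 0, 0, -90, -0.38],
  [0, 0, 0, 0, 0, -120, -0.38],
  [0, 0, -8, 0, 0, -150, -0.5],
  [0, 0, -16, 0, 0, -180, -1],
  [0, 0, -24, 0, 0, -200, -1],
  [0, 0, -32, 0, 0, -200, -1],
])

```text
time: 34.7
tool_pos: [0.5724, 0.0441, 0.2307]
eef_rot: [3.138, -0.007, 0.495]
contact_force: [-0.7, -0.3, 0.8]
finger_gap: -0.0001
gripper_force: 0.0
```

Call:
send_rows([
  [0, 0, -8, 0, 0, 0, -1],
  [0, 0, -16, 0, 0, 0, -1],
  [0, 0, -24, 0, 0, 0, -1],
  [0, 0, -32, 0, 0, 0, -1],
  [0, 0, -40, 0, 0, 0, -1],
  [0, 0, -48, 0, 0, 0, -1],
  [0, 0, -56, 0, 0, 0, -1],
  [0, 0, -58, 0, 0, 0, -1],
  [0, 0, -58, 0, 0, 0, -1],
  [0, 0, -58, 0, 0, 0, -1],
])

```text
time: 35.7
tool_pos: [0.5701, 0.044, 0.2265]
eef_rot: [3.141, -0.0, 1.5]
contact_force: [0.3, 0.3, -0.0]
finger_gap: 0.0002
gripper_force: 0.0
```

Run:
```python
from h import *
st();rack("w8");to(c2w([0,.154,.075])[0],86)
for o in tip_of("wrist","tab_pad")[:3]: print(o["conf"],np.round(o["uv"]),w2c(onz("wrist",o["uv"],.061)).round(4))
cigars("scene")
```

```text
{'time': 35.7, 'tool_pos': [0.5701, 0.044, 0.2265], 'eef_rot': [3.1412, -0.0, 1.5], 'contact_force': [0.2571, 0.2831, -0.0401], 'finger_gap': 0.0002, 'gripper_force': 0.0, 'joint_positions': [0.0031, 0.3058, 1.5207, -0.0, 1.3147, 0.074]}
0.066 3982 [-0.0735  0.0556  0.031 ] [0.0734 0.0741 0.0396] [-0.0029  0.0647  0.036 ]
0.022 3605 [-0.0739  0.0134  0.031 ] [0.0729 0.0311 0.0391] [-0.0031  0.0228  0.0356]
-0.022 3288 [-0.0721 -0.0311  0.031 ] [ 0.0741 -0.0128  0.0389] [-0.0007 -0.0211  0.0359]
-0.066 0
shift [176.3  -2.1 151.4] az -0.05
scene mid (591.9, -409.0) [180.  28.] dir 82.5 ztop 0.0253
```

View pics/w8.png

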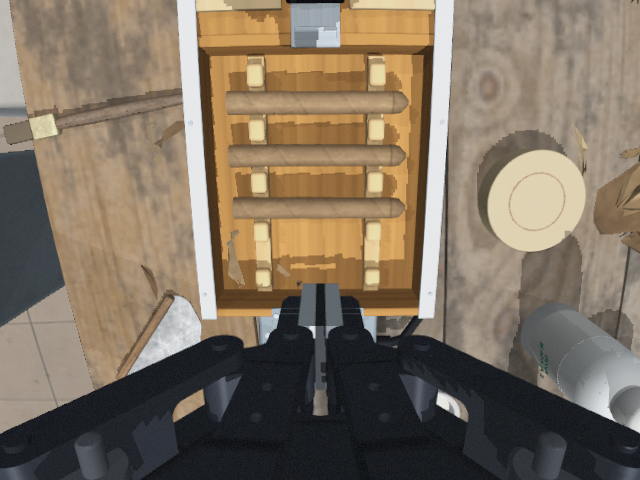

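All three cigars lie in their notches on both battens, at rows 103, 156 and 208. Next I close the cover.

Call:
send_rows([
  [0, 0, 0, 40, 0, 20, -1],
  [0, 0, 0, 80, -1, 40, -1],
  [0, 0, 0, 120, -2, 70, -1],
  [0, 0, 0, 160, -2, 100, -1],
  [0, 0, 0, 176, -2, 130, -1],
  [0, 0, 0, 176, -2, 150, -1],
  [0, 0, 0, 176, -2, 158, -1],
  [0, 0, 0, 176, -2, 163, -1],
  [0, 0, 0, 176, -2, 167, -1],
  [0, 0, 0, 176, -2, 167, -1],
])

```text
time: 36.85
tool_pos: [0.581, 0.2193, 0.0599]
eef_rot: [3.141, -0.0, 1.5]
contact_force: [-1.6, -0.1, 1.6]
finger_gap: 0.0001
gripper_force: 1.0
```

Run:
```python
from h import *
s=st();print(w2c(s["tool_pos"]).round(4))
```

```text
{'time': 36.85, 'tool_pos': [0.581, 0.2193, 0.0599], 'eef_rot': [3.1407, -0.0005, 1.4999], 'contact_force': [-1.5581, -0.0779, 1.6064], 'finger_gap': 0.0001, 'gripper_force': 1.0479, 'joint_positions': [0.2928, 0.5332, 1.6116, 0.0002, 0.9958, 0.3636]}
[[0.0005 0.1533 0.0599]]
```

Call:
send_rows([
  [0, 0, 0, -2, 0, 0.5, -1],
  [0, 0, 0, -10, 0, 0.5, -1],
  [0, 0, 0, -24, 0, 0.5, -1],
  [0, 0, 0, -40, 0, 0.5, -1],
  [0, 0, 0, -56, 0, 0.5, -1],
  [0, 0, 0, -72, 0, 0.5, -1],
  [0, 0, 0, -88, 0, 0.5, -1],
  [0, 0, 0, -104, 0, 0.5, -1],
  [0, 0, 0, -120, 0, 0.5, -1],
  [0, 0, 0, -136, 0, 0.5, -1],
])

```text
time: 37.85
tool_pos: [0.5711, 0.0826, 0.0586]
eef_rot: [3.141, -0.0, 1.501]
contact_force: [3.8, 2.2, 2.6]
finger_gap: 0.0002
gripper_force: 2.4
```

Call:
send_rows([
  [0, 0, 0, -14, 0, 0, -1],
  [0, 0, 0, -28, 0, 0, -1],
  [0, 0, 0, -42, 0, 0, -1],
  [0, 0, 0, -55, 0, 0, -1],
  [0, 0, 0, -67, 0, 0, -1],
  [0, 0, 0, -77, 0, 0, -1],
  [0, 0, 0, -85, 0, 0, -1],
  [0, 0, 0, -90, 0, 0, -1],
  [0, 0, 0, -90, 0, 0, -1],
  [0, 0, 0, -90, 0, 0, -1],
])

```text
time: 38.85
tool_pos: [0.564, -0.0062, 0.0584]
eef_rot: [-3.14, 0.001, 1.501]
contact_force: [1.5, -0.7, 4.7]
finger_gap: -0.0001
gripper_force: 1.7
```

Run:
```python
from h import *
s=st();print(w2c(s["tool_pos"]).round(4))
im,d=camera("wrist");cv2.imwrite("pics/w9.png",im)
```

```text
{'time': 38.85, 'tool_pos': [0.564, -0.0062, 0.0584], 'eef_rot': [-3.1402, 0.0009, 1.5012], 'contact_force': [1.5173, -0.6824, 4.6615], 'finger_gap': -0.0001, 'gripper_force': 1.6671, 'joint_positions': [-0.0853, 0.4748, 1.7406, -0.0011, 0.9276, -0.0151]}
[[-0.0008 -0.0729  0.0584]]
```

View pics/w9.png

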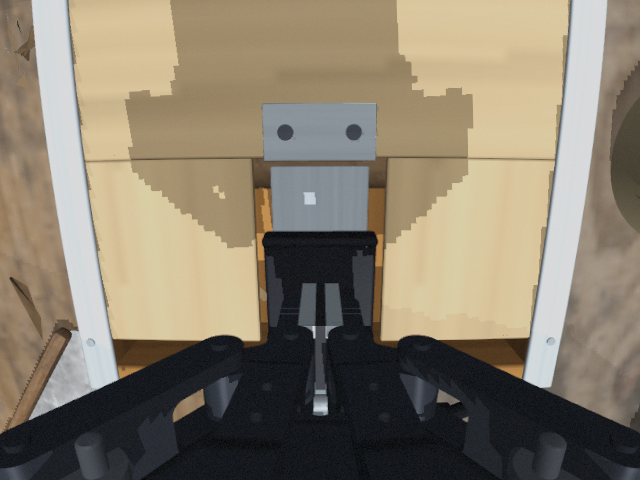

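The cover is nearly home, with the fingertip between the ribs at the right rib. I keep pushing.

Call:
send_rows([
  [0, 0, 0, -3, 0, 0, -1],
  [0, 0, 0, -6, 0, 0, -1],
  [0, 0, 0, -9, 0, 0, -1],
  [0, 0, 0, -12, 0, 0, -1],
  [0, 0, 0, -14, 0, 0, -1],
  [0, 0, 0, -16, 0, 0, -1],
  [0, 0, 0, -18, 0, 0, -1],
  [0, 0, 0, -18, 0, 0, -1],
  [0, 0, 0, -18, 0, 0, -1],
  [0, 0, 0, -18, 0, 0, -1],
])

```text
time: 39.9
tool_pos: [0.5629, -0.0237, 0.0584]
eef_rot: [-3.14, 0.0, 1.501]
contact_force: [-2.3, 1.7, 2.3]
finger_gap: 0.0003
gripper_force: 1.5
```

Run:
```python
from h import *
s=st();print(w2c(s["tool_pos"]).round(4))
```

```text
{'time': 39.9, 'tool_pos': [0.5629, -0.0237, 0.0584], 'eef_rot': [-3.1405, 0.0001, 1.501], 'contact_force': [-2.3045, 1.6608, 2.2748], 'finger_gap': 0.0003, 'gripper_force': 1.532, 'joint_positions': [-0.1169, 0.4741, 1.7422, -0.0002, 0.9264, -0.0471]}
[[-0.0006 -0.0904  0.0584]]
```

Call:
send_rows([
  [0, 0, 0, -1, 0, 0, -1],
  [0, 0, 0, -2, 0, 0, -1],
  [0, 0, 0, -3, 0, 0, -1],
  [0, 0, 0, -4, 0, 0, -1],
  [0, 0, 0, -4, 0, 0, -1],
  [0, 0, 0, -4, 0, -1, -1],
  [0, 0, 0, -4, 0, -2, -1],
  [0, 0, 0, -4, 0, -2, -1],
  [0, 0, 0, -4, 0, -2, -1],
  [0, 0, 0, -4, 0, -2, -1],
])

```text
time: 40.9
tool_pos: [0.5631, -0.0258, 0.0603]
eef_rot: [-3.141, -0.003, 1.5]
contact_force: [-0.0, 8.0, 1.3]
finger_gap: -0.0001
gripper_force: 3.2
```

Run:
```python
from h import *
s=st();print(w2c(s["tool_pos"]).round(4))
```

```text
{'time': 40.9, 'tool_pos': [0.5631, -0.0258, 0.0603], 'eef_rot': [-3.1412, -0.0029, 1.5003], 'contact_force': [-0.0199, 7.9512, 1.2928], 'finger_gap': -0.0001, 'gripper_force': 3.2173, 'joint_positions': [-0.1227, 0.4715, 1.7403, 0.0036, 0.9304, -0.0543]}
[[-0.0002 -0.0925  0.0603]]
```

Call:
send_rows([
  [0, 0, 0, -3, 0, -5, -1],
  [0, 0, 0, 0, 0, -10, -1],
  [0, 0, 0, 0, 0, -40, -1],
  [0, 0, 0, 0, 0, -75, -1],
  [0, 0, 0, -10, 0, -110, -1],
  [0, 0, 0, -20, 0, -140, -1],
  [0, 0, 0, -20, 0, -140, -1],
  [0, 0, 0, -20, 0, -140, -1],
  [0, 0, 0, -20, 0, -140, -1],
  [0, 0, 0, -20, 0, -140, -1],
])

```text
time: 41.9
tool_pos: [0.5607, -0.0474, 0.199]
eef_rot: [-3.138, -0.0, 1.501]
contact_force: [-0.5, -0.7, 0.8]
finger_gap: -0.0
gripper_force: 0.0
```

Run:
```python
from h import *
s=st();im,d=camera("wrist");cv2.imwrite("pics/w10.png",im[20:380,140:500]);P=cloud("wrist",d)
for q,z in(("tab_pad",.061),("switch_tip",.081),("keeper",.06)):
  for o in tip_of("wrist",q)[:3]:
    u,v=np.round(o["uv"]).astype(int);print(q,round(o["conf"],2),(u,v),"case",w2c(onz("wrist",o["uv"],z)).round(4),"depth pt",w2c(np.median(P[v-6:v+7,u-6:u+7].reshape(-1,3),axis=0)).round(4))
Q=w2c(P.reshape(-1,3));m=(abs(Q[:,0])<.015)&(abs(Q[:,1]+.082)<.014);print("pad z",np.median(Q[m],axis=0).round(4), "left/right part",[np.median(Q[m&(abs(Q[:,1]-y)<.004),2]).round(4) for y in(-.07,-.094)])
to(c2w([.06,-.16,.13])[0],86)
```

```text
{'time': 41.9, 'tool_pos': [0.5607, -0.0474, 0.199], 'eef_rot': [-3.1384, -0.0002, 1.5011], 'contact_force': [-0.4559, -0.6978, 0.7709], 'finger_gap': -0.0, 'gripper_force': 0.0, 'joint_positions': [-0.1593, 0.318, 1.5768, -0.0001, 1.25, -0.0896]}
tab_pad 0.65 (np.int64(322), np.int64(180)) case [[ 0.0009 -0.0833  0.061 ]] depth pt [[ 0.0007 -0.0829  0.0614]]
switch_tip 0.85 (np.int64(356), np.int64(293)) case [[ 0.025  -0.1599  0.081 ]] depth pt [[ 0.0247 -0.1603  0.08  ]]
keeper 0.57 (np.int64(320), np.int64(224)) case [[-0.0002 -0.1147  0.06  ]] depth pt [[-0.0007 -0.1141  0.0628]]
keeper 0.48 (np.int64(319), np.int64(69)) case [[-0.0006 -0.0092  0.06  ]] depth pt [[-0.0015 -0.0084  0.0552]]
pad z [-0.     -0.0945  0.2942] left/right part [np.float64(0.0614), np.float64(0.2954)]
shift [-45.9  60.5  69.5] az 0.02
```

View pics/w10.png

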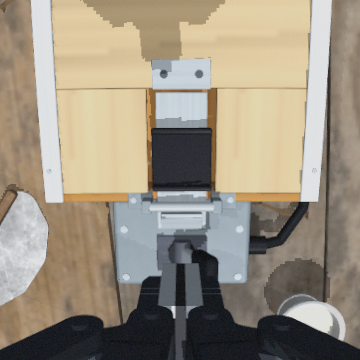

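The cover is shut and the pad is back up (z 61 mm, y -83), with the tongue's tooth beyond the pin. Now I switch the blower on from the far side.

Call:
send_rows([
  [0, 0, 0, -20, 20, 0, -1],
  [0, 0, 0, -46, 45, 10, -1],
  [0, 0, 0, -46, 62, 40, -1],
  [0, 0, 0, -46, 62, 70, -1],
  [0, 0, 0, -46, 62, 70, -1],
  [0, 0, 0, -46, 62, 70, -1],
  [0, 0, 0, -46, 62, 90, -1],
  [0, 0, 0, -46, 62, 115, -1],
  [0, 0, 0, -46, 62, 131, -1],
  [0, 0, 0, -46, 62, 131, -1],
])

```text
time: 43.1
tool_pos: [0.6196, -0.0974, 0.0693]
eef_rot: [-3.14, -0.0, 1.501]
contact_force: [-0.4, -0.0, -0.2]
finger_gap: 0.0001
gripper_force: 0.0
```

Call:
send_rows([
  [0, 0, 0, 0, 0, 0, -1],
  [0, 0, 0, 0, -8, 0, -1],
  [0, 0, 0, 0, -16, 0, -1],
  [0, 0, 0, 0, -24, 0, -1],
  [0, 0, 0, 0, -32, 0, -1],
  [0, 0, 0, 0, -40, 0, -1],
  [0, 0, 0, 0, -48, 0, -1],
  [0, 0, 0, 0, -54, 0, -1],
  [0, 0, 0, 0, -58, 0, -1],
  [0, 0, 0, 0, -58, 0, -1],
])

```text
time: 44.1
tool_pos: [0.5601, -0.0934, 0.069]
eef_rot: [-3.138, -0.001, 1.501]
contact_force: [-0.2, 0.4, -0.3]
finger_gap: 0.0001
gripper_force: 0.0
```

Call:
send_rows([
  [0, 0, 0, 0, 10, 0, -1],
  [0, 0, 0, 0, 20, -10, -1],
  [0, 0, 0, 0, 20, -50, -1],
  [0, 0, 0, 0, 20, -90, -1],
  [0, 0, 0, 0, 20, -130, -1],
  [0, 0, 0, 0, 20, -150, -1],
  [0, 0, 0, 0, 20, -150, -1],
  [0, 0, 0, 0, 20, -150, -1],
  [0, 0, 0, 0, 20, -150, -1],
  [0, 0, 0, 0, 20, -150, -1],
])

```text
time: 45.1
tool_pos: [0.5815, -0.095, 0.2174]
eef_rot: [-3.138, -0.001, 1.501]
contact_force: [-0.4, -0.2, 0.7]
finger_gap: -0.0003
gripper_force: 0.0
```

Run:
```python
from h import *
s=st();im,d=camera("wrist");cv2.imwrite("pics/w11.png",im);P=cloud("wrist",d)
for q,z in(("tab_pad",.061),("switch_tip",.081)):
  for o in tip_of("wrist",q)[:3]:
    u,v=np.round(o["uv"]).astype(int);print(q,round(o["conf"],2),(u,v),"case",w2c(onz("wrist",o["uv"],z)).round(4),"depth pt",w2c(np.median(P[v-6:v+7,u-6:u+7].reshape(-1,3),axis=0)).round(4))
```

```text
{'time': 45.1, 'tool_pos': [0.5815, -0.095, 0.2174], 'eef_rot': [-3.1376, -0.0006, 1.501], 'contact_force': [-0.366, -0.2334, 0.7293], 'finger_gap': -0.0003, 'gripper_force': 0.0, 'joint_positions': [-0.2336, 0.3391, 1.4935, -0.0, 1.313, -0.1637]}
tab_pad 0.91 (np.int64(288), np.int64(115)) case [[ 0.0007 -0.0842  0.061 ]] depth pt [[ 0.0001 -0.0842  0.0615]]
switch_tip 0.55 (np.int64(255), np.int64(224)) case [[-0.0228 -0.1605  0.081 ]] depth pt [[-0.0232 -0.163   0.0803]]
```

View pics/w11.png

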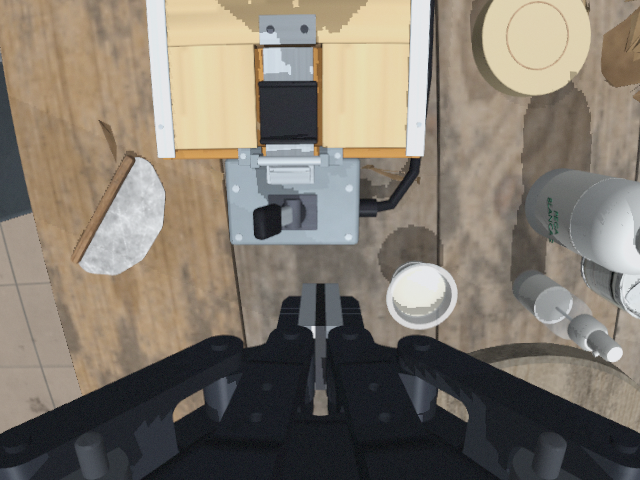

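The toggle at (268,221) leans to the robot (on), and the cover is shut with its tab up behind the pin at (290,160). The bystanders look unmoved, so I hand in.

```bash
python3 -c "
from h import *
print(job.hand_in())"
```

```text
the job is handed in; nothing more can be done
None
```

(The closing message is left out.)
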